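# Secure the glaze-medium jug and take off its safety cap

### The job

The square white jug stands in the wooden holder. First turn the holder's wooden turnbutton across, so that it points squarely in over the jug's shoulder and secures it; then press the jug's push-and-turn safety cap down, twist it anticlockwise until it is free, and lift it some 8 cm straight up. Finish while still holding the cap upright in the gripper above the open jug; leave the jug in its holder, the turnbutton across, and everything else on the table where it is.

Things in the scene. Friction and masses are not known exactly. Their poses are not given: they have to be found in the camera images.
- turnbutton (a joint): Wooden bar 16 mm wide, 16 tall, reaching 75 mm from its pivot, on a 28 mm square post. Rad: 0 = bar parallel to the jug's side (points to the holder's +y); grows CLOCKWISE seen from above; pi/2 = bar points at the jug's axis, its end 13 mm over the shoulder (secured). Starts near 0; stops at -0.5 and 1.6; stays where left; friction about 0.04 N m
- button_pivot (a point): Point on the turnbutton's pivot axis at half the bar's height, 139 mm above the table (bar from 131 to 147 mm). Axes are the holder's: z up, +x to the jug's axis, which is 110 mm away, on the side far from the robot. Beyond 20 mm from the pivot the space below the bar is free as far as the jug's side
- button_mid (a point): Point in the turning bar 45 mm from the pivot towards the free end, at half height (8 mm below its top). Its +y runs along the bar to the free end
- cap_mid (a point): Centre of the black round push-and-turn cap, 48 mm across, 35 tall, 30 g, axis z; starts locked, 34 to 69 mm above the shoulder, on a spring in the neck: 4 N at first, 10 N at the stop 11 mm down. Turns only while pressed 6.5 mm or more (8.5 is best), anticlockwise from above; turned 45 to 135 degrees (65 is good) it is free and lifts straight off. One grasp by its side does it all
- jug_mouth (a point): Top centre of the jug's neck, z up; the locked cap's centre is 0.5 mm BELOW it. Jug: white square plastic body 96 x 96 mm, 115 tall to its flat shoulder, mouth 52 above that and 179 above the table; about 0.85 kg. Loose in the holder, 2 mm clear all round, square to it; 26 mm cleats keep it from turning. A spring seat stands up to 15 mm above the mouth
- holder: Wooden holder, fixed: board 12 mm thick, 235 x 245. Origin on the table under the jug's axis; +x points from the turnbutton's post to the jug; board spans x -155 to 80, y -160 to 85 mm
- dish: Bystander: small unglazed cup, 48 mm across, 32 tall, on the holder's board on its -y side; origin under its base
- brush_grip (a point): Bystander: wooden brush 170 mm long lying beside the holder on its +y side; a point on its handle
- vase: Bystander: small unglazed vase, 84 mm across, 125 tall, far left or far right; origin under its base
- flask: Bystander: round white bottle with plain black cap, 60 mm across, 150 tall, far left or far right; origin under its base
- jar: Bystander: glass jar, 72 mm across, 75 tall, beyond the holder; origin under its base
- mug: Bystander: white mug, 76 mm across, 85 tall, beyond the holder; origin under its base
Mind the look-alikes: they are no part of the job. What is shaped like the part that bears jug_mouth but orange or pink is not meant.

How it is judged:
By the outcome, as a careful person would: the job done as asked, in the order asked, and still so for the second after the job is handed in, while the arm keeps its last pose, push and grip.
It also fails if it takes over 51 s, if anything falls off the work surface, if the arm or the gripper's body presses on something with over 40 N, if the wrist force passes 120 N, or if a joint passes its speed limit or range.

### The arm

A 7-joint arm with a two-finger parallel gripper is mounted at the origin on the work surface. World frame = base frame: x ahead of the robot, y to its left, z up, the work surface at z = 0. Lengths are in m, angles in rad, forces in N, time in s.
With the tool pointing down it reaches from about 0.4 to 0.85 m from the base axis. Payload 10.4 kg.
Tool frame: the origin (TCP) lies between the finger pads; the fingertips stand 17 mm ahead of it and the grasp point (between the pads) lies 2 mm behind it (nose_length is the distance from the TCP to the fingertips, in m); x points along the fingers, y is the direction in which the jaws open and shut, and the axes are right-handed (so a half turn about x gives the same grasp; the last joint's range is limited). The gripper opens to 85 mm and grips with 20 to 120 N. Pads are 22 mm wide; open, the fingers measure 114 mm over their backs; the gripper's body (76 mm by 85 mm) begins 54 mm behind the grasp point. The pads swing forward as they close: fully open they stand 13 mm farther back than shut.
Start: joints at [1.316, 0.332, -0.065, 1.46, 0.022, 1.35, -0.088], TCP at [0.144, -0.608, 0.248] pointing down, gripper open.
Joint ranges: [-2.6, 2.6], [-0.5, 2.12], [-1.47, 1.34], [0.16, 2.42], [-1.27, 4.41], [0.06, 2.06], [-2.6, 2.6]. Speed limits (rad/s): [2.22, 2.22, 2.79, 2.79, 3.14, 3.14, 3.14].

### API

Orientations are given as a unit quaternion [x, y, z, w].
In Python, from rig import observe, capture, sign_off, nose_length gives the robot as it stands.
- The arm moves only by the tool apply_moves, never from a script. Its argument "targets" is a list of rows, each a list of 2 entries, a list of its own where there are three numbers: the shift along the tool's x, y, z in m, then the turn, a rotation vector about the tool's x, y, z in rad. In form: [[[tx, ty, tz], [rx, ry, rz]], ...]. A call has 1 to 8 rows; each row shifts and turns the commanded pose from where the row before left it, along the tool's axes as they then stand; what a row does not reach is not made up. A row lasts 1/8 s, in which the tool goes at most 62.5 mm and 10.7 degrees, less where a joint would pass 70% of its speed; a pose out of reach is approached as far as the arm can. A call with a gripper value outside its range is refused whole. "grip" is the closure, from 0 (fully open) to 1 (shut), set as the call begins (left out, the last holds). The fingers move at their own pace and stop on an object; the grip force is fixed at half the most. Time passes only in rows, so rows that do not move let the fingers close. It gives the time, the measured TCP pose, the force and the opening at its end, in the units of the state.
- observe(): the state, without advancing time (a new reading comes with each control period).
- capture(name): name is "scene" or "top"; returns a dict with "image" (480x640x3 uint8, blue, green, red), "mtx" (3x3 intrinsics, pixels), "R" (3x3) and "t" (3): a world point X has camera coordinates R X + t. Camera axes: x right, y down, z forward; pixel columns grow to the right and rows downward; lengths in m; the calibration is good to about 2 mm. A picture is of the moment at which its call begins. There is no depth.
- sign_off(): hands the job in, once; it reports no verdict.
The state is a dict: "t": time; "joints": joint angles; "qd": joint speeds; "tau": joint torques, N m; "tcp_pos": TCP position; "tcp_rot": TCP orientation; "wrist_force": force on the tool from outside, world axes, zero at the start; "moment": the same for the moment, N m; "gripper_width": finger opening in m.
Only numpy, scipy, OpenCV 4.12 (cv2) and the standard library are available. Lean on these libraries where they do the work, as an engineer would, in place of code of your own. Each camera call takes 0.05 s, during which the arm holds its last target.

## Working session

There is one attempt and no reset: what is moved stays moved. The work goes in short steps, Python scripts to look and compute and a tool call to move; the robot and the scene stay as the last step left them, time stands still between calls to the robot, and variables do not carry over. Pictures are saved under pics/ and viewed, and the job is handed in when it is done.

Besides the shell and the picture viewer there is one more tool, called by a JSON object that holds its "name" and its "arguments". apply_moves: Moves the arm, as the interface text tells. Its arguments: {"type":"object","properties":{"targets":{"type":"array"},"grip":{"type":"number"}},"required":["targets"]}

```bash
ls; mkdir -p pics; python3 - <<'E'
from rig import observe,capture,nose_length
import cv2,pickle
s=observe();print(s, nose_length)
for n in("scene","top"):
    c=capture(n);cv2.imwrite(f"pics/{n}0.png",c["image"]);pickle.dump(c,open(f"{n}0.pkl","wb"));print(c["mtx"],c["R"],c["t"])
E
```

```text
pics
{'t': 0.0, 'joints': array([ 1.31639001,  0.33282871, -0.06472429,  1.46098124,  0.02157567,
        1.34990658, -0.08848735]), 'qd': array([-0.00174932,  0.00014068, -0.00049247,  0.00137746, -0.00073064,
        0.00104157,  0.00152493]), 'tau': array([-6.34016924e-04, -6.25442719e+01,  4.82147885e-02, -3.91598332e+01,
        1.61087624e-02,  1.00320615e-02, -2.07365240e-06]), 'tcp_pos': array([ 0.14351557, -0.60791733,  0.24752387]), 'tcp_rot': array([-0.70228866, -0.08229109,  0.70243196, -0.08129054]), 'wrist_force': array([ 0.27078562,  1.20944276, -0.19818249]), 'moment': array([0.0281672 , 0.01693499, 0.02074451]), 'gripper_width': 0.08527672921244799} 0.017
[[616.90678016   0.         324.57578137]
 [  0.         616.90678016 239.49171851]
 [  0.           0.           1.        ]] [[ 0.40169254  0.91563729 -0.0158574 ]
 [ 0.51928868 -0.24200781 -0.81961667]
 [-0.7543092   0.32099934 -0.57269281]] [-0.22601032 -0.1947979   2.1674423 ]
[[435.45187459   0.         322.22828279]
 [  0.         435.45187459 238.31115898]
 [  0.           0.           1.        ]] [[ 0.00141283 -0.99994056  0.0108111 ]
 [-0.99295679 -0.00268358 -0.11844666]
 [ 0.11846863 -0.01056761 -0.99290156]] [0.01115972 0.5696499  1.40917062]
```

View pics/scene0.png

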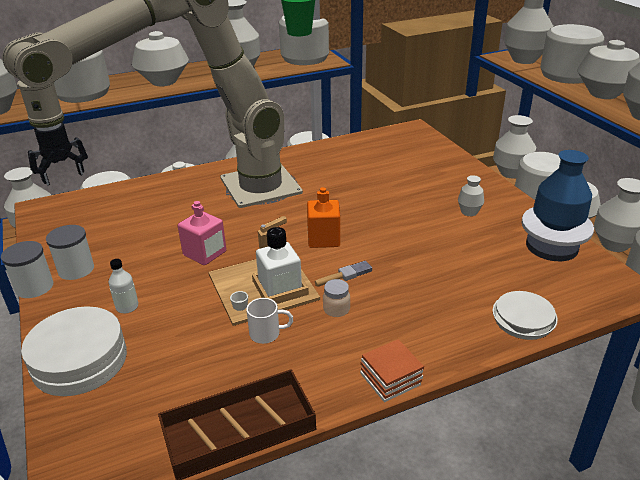

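View pics/top0.png

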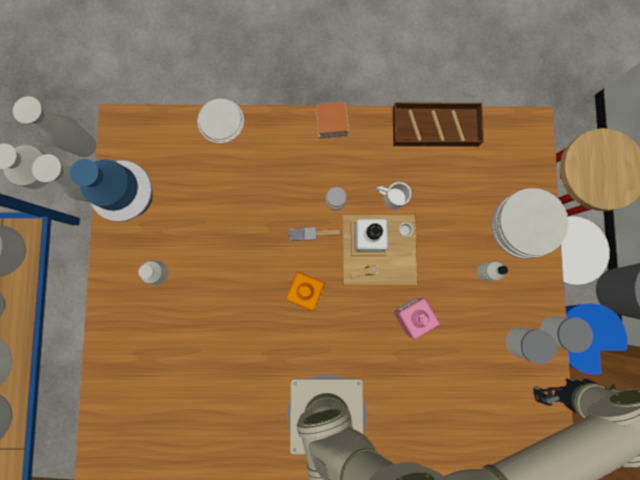

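The white jug with the black cap is at top (374,232) and scene (277,240). These could be mistaken for it: the orange jug at top (305,291), the pink jug at top (418,318), and the flask with the black cap at top (495,270). I choose the white jug in the wooden holder and will check it in close crops.

```bash
python3 - <<'E'
import cv2
a=cv2.imread("pics/top0.png")[205:295,330:430];cv2.imwrite("pics/topc.png",cv2.resize(a,None,fx=6.6,fy=6.6,interpolation=cv2.INTER_CUBIC))
a=cv2.imread("pics/scene0.png")[205:330,200:330];cv2.imwrite("pics/scenec.png",cv2.resize(a,None,fx=4.8,fy=4.8,interpolation=cv2.INTER_CUBIC))
E
```

```text
(no output)
```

View pics/topc.png

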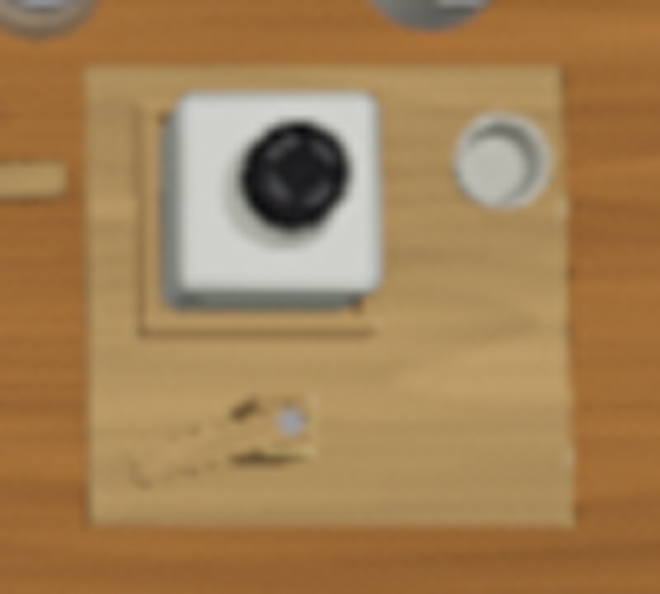

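View pics/scenec.png

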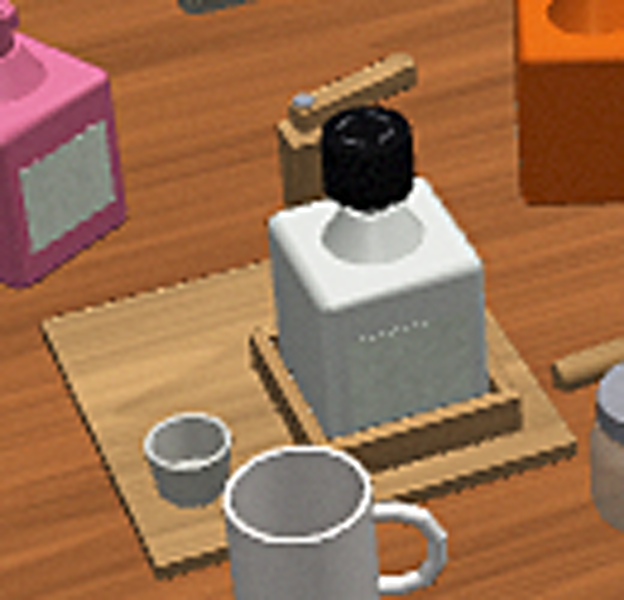

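```bash
cat > h.py <<'E'
import numpy as np,pickle,cv2
from scipy.optimize import least_squares
def proj(c,X):
    p=np.atleast_2d(X)@c["R"].T+c["t"]; q=p@c["mtx"].T; return q[:,:2]/q[:,2:]
def ray(c,uv,z):
    d=c["R"].T@np.linalg.solve(c["mtx"],[uv[0],uv[1],1]); o=-c["R"].T@c["t"]
    return o+d*(z-o[2])/d[2]
T0=pickle.load(open("top0.pkl","rb"));S0=pickle.load(open("scene0.pkl","rb"))
E
python3 - <<'E'
from h import *
tc=lambda p:(np.array(p)+.5)/6.6-.5+[330,205]
sc=lambda p:(np.array(p)+.5)/4.8-.5+[200,205]
obs=[(T0,tc(p),X) for p,X in [((87,68),(80,85,12)),((562,68),(80,-160,12)),((575,524),(-155,-160,12)),((90,523),(-155,85,12)),((290,420),(-110,0,148)),((180,92),(48,48,127)),((381,92),(48,-48,127)),((381,293),(-48,-48,127)),((180,293),(-48,48,127)),((297,172),(0,0,196))]]
obs+=[(S0,sc(p),X) for p,X in [((42,322),(-155,-160,12)),((155,560),(80,-160,12)),((577,442),(80,85,12)),((302,101),(-110,0,148)),((367,125),(0,0,196))]]
def pose(v,X):
    c,s=np.cos(v[2]),np.sin(v[2]); X=np.array(X)/1000; return np.array([c*X[0]-s*X[1]+v[0],s*X[0]+c*X[1]+v[1],X[2]])
f=lambda v:np.concatenate([(proj(c,pose(v,X))[0]-u) for c,u,X in obs])
r=least_squares(f,[.6,-.1,0],loss='soft_l1')
print(r.x); print(f(r.x).reshape(-1,2).round(1))
v=r.x;print("jug",pose(v,(0,0,0)),"pivot",pose(v,(-110,0,139)))
print("cap top/scene",ray(T0,tc((297,172)),.196),ray(S0,sc((367,125)),.196),"piv",ray(T0,tc((290,420)),.148),ray(S0,sc((302,101)),.148))
# bar end
e=ray(T0,tc((133,470)),.147);print("barend",e)
e=ray(S0,sc((410,66)),.147);print("barend scene",e)
for n,X in dict(dish=ray(T0,tc((502,163)),.044)).items():print(n,X)
for n,u in dict(orange=(305,291),pink=(418,318)).items(): print(n,ray(T0,u,.17))
E
```

```text
[ 0.57471466 -0.14066202  0.00390608]
[[-0.6 -0.6]
 [-0.4 -0.6]
 [-0.4 -0.1]
 [-0.5  0.2]
 [-0.3  0.2]
 [-0.7 -0.5]
 [-0.4 -0.5]
 [ 0.2 -0.3]
 [-0.3 -0.3]
 [ 0.1 -0.4]
 [-1.5 -1.6]
 [-0.8  0.1]
 [-0.5 -1.6]
 [-0.4 -1. ]
 [-1.2 -0.1]]
jug [ 0.57471466 -0.14066202  0.        ] pivot [ 0.4647155  -0.14109169  0.139     ]
cap top/scene [ 0.57348001 -0.14027241  0.196     ] [ 0.57661287 -0.13808181  0.196     ] piv [ 0.4652175  -0.14192176  0.148     ] [ 0.46998036 -0.14164402  0.148     ]
barend [ 0.4422505  -0.06975811  0.147     ]
barend scene [ 0.46033913 -0.07250845  0.147     ]
dish [ 0.599239 -0.263214  0.044   ]
orange [0.3964495  0.06446728 0.17      ]
pink [ 0.31806727 -0.26828406  0.17      ]
```

```bash
cat >> h.py <<'E'
from scipy.spatial.transform import Rotation as Ro
def yawdown(psi):  # tool x down, tool y (jaw) at azimuth psi
    x=np.array([0,0,-1.]);y=np.array([np.cos(psi),np.sin(psi),0]);return Ro.from_matrix(np.column_stack([x,y,np.cross(x,y)]))
def rows(p0,R0,p1,R1,n):
    "constant-ish rows: world-linear shift, expressed in tool frame as rotated"
    w=(R0.inv()*R1).as_rotvec(); out=[]
    for i in range(n):
        Ri=R0*Ro.from_rotvec(w*i/n); out.append([Ri.inv().apply((np.array(p1)-p0)/n).round(4).tolist(),(w/n).round(4).tolist()])
    return out
def now():
    from rig import observe
    s=observe();R=Ro.from_quat(s["tcp_rot"]);return s,s["tcp_pos"],R
E
python3 - <<'E'
from h import *
s,p,R=now(); print(R.as_matrix().round(3), s['joints'].round(3)); y=R.as_matrix()[:,1];print("jaw az",np.arctan2(y[1],y[0]))
# bar model overlay
P=np.array([.466,-.141])
for th in(-.3,-.2,-.1,0):
    d=np.array([np.sin(th),np.cos(th)]);e=np.append(P+.075*d,.147)
    print(th,(proj(T0,e)[0]-[330,205]+.5)*6.6-.5,(proj(S0,e)[0]-[200,205]+.5)*4.8-.5)
E
```

```text
[[-0.     0.23  -0.973]
 [ 0.001 -0.973 -0.23 ]
 [-1.    -0.001  0.   ]] [ 1.316  0.333 -0.065  1.461  0.022  1.35  -0.089]
jaw az -1.339028310587765
-0.3 [132.08821701 466.52639947] [405.07025519  50.77907231]
-0.2 [127.94922044 450.62467643] [412.45856594  56.16476632]
-0.1 [125.41375051 434.42115888] [418.79523327  61.999729  ]
0 [124.50408821 418.07895456] [424.01060207  68.23278468]
```

```bash
python3 - <<'E'
from h import *
s,p,R=now()
for r in rows(p,R,[.4544,-.1006,.33],yawdown(.28),16):print(r)
E
```

```text
[[-0.0051, -0.0264, -0.0262], [-0.1012, -0.0001, 0.0001]]
[[-0.0051, -0.0236, -0.0287], [-0.1012, -0.0001, 0.0001]]
[[-0.0051, -0.0206, -0.031], [-0.1012, -0.0001, 0.0001]]
[[-0.0051, -0.0174, -0.0329], [-0.1012, -0.0001, 0.0001]]
[[-0.0051, -0.014, -0.0345], [-0.1012, -0.0001, 0.0001]]
[[-0.0051, -0.0104, -0.0357], [-0.1012, -0.0001, 0.0001]]
[[-0.0051, -0.0067, -0.0366], [-0.1012, -0.0001, 0.0001]]
[[-0.0051, -0.003, -0.0371], [-0.1012, -0.0001, 0.0001]]
[[-0.0051, 0.0007, -0.0372], [-0.1012, -0.0001, 0.0001]]
[[-0.0051, 0.0045, -0.0369], [-0.1012, -0.0001, 0.0001]]
[[-0.0051, 0.0082, -0.0363], [-0.1012, -0.0001, 0.0001]]
[[-0.0051, 0.0118, -0.0353], [-0.1012, -0.0001, 0.0001]]
[[-0.0051, 0.0153, -0.0339], [-0.1012, -0.0001, 0.0001]]
[[-0.0051, 0.0187, -0.0322], [-0.1012, -0.0001, 0.0001]]
[[-0.0051, 0.0218, -0.0301], [-0.1012, -0.0001, 0.0001]]
[[-0.0051, 0.0248, -0.0278], [-0.1012, -0.0001, 0.0001]]
```

{"name": "apply_moves", "arguments": {"targets": [[[-0.01, -0.0264, -0.0262], [-0.1, 0, 0]], [[-0.01, -0.0236, -0.0287], [-0.1, 0, 0]], [[-0.01, -0.0206, -0.031], [-0.1, 0, 0]], [[-0.01, -0.0174, -0.033], [-0.1, 0, 0]], [[-0.01, -0.014, -0.0345], [-0.1, 0, 0]], [[-0.01, -0.0104, -0.0357], [-0.1, 0, 0]], [[-0.01, -0.0067, -0.0366], [-0.1, 0, 0]], [[-0.01, -0.003, -0.037], [-0.1, 0, 0]]], "grip": 0}}

```text
t: 1.1
tcp_pos: [0.3011, -0.3535, 0.3288]
tcp_rot: [-0.614, -0.35, 0.614, -0.35]
wrist_force: [0.8, 0.4, 0.0]
gripper_width: 0.0854
```

{"name": "apply_moves", "arguments": {"targets": [[[0, 0.0007, -0.0372], [-0.1, 0, 0]], [[0, 0.0045, -0.0369], [-0.1, 0, 0]], [[0, 0.0082, -0.0363], [-0.1, 0, 0]], [[0, 0.0118, -0.0353], [-0.1, 0, 0]], [[0, 0.0153, -0.034], [-0.1, 0, 0]], [[0, 0.0187, -0.0322], [-0.1, 0, 0]], [[0, 0.0218, -0.03], [-0.1, 0, 0]], [[0, 0.0248, -0.0278], [-0.1, 0, 0]]]}}

```text
t: 2.1
tcp_pos: [0.4595, -0.1011, 0.3279]
tcp_rot: [0.429, 0.562, -0.429, 0.562]
wrist_force: [0.3, -0.7, 0.8]
gripper_width: 0.0855
```

```bash
python3 - <<'E'
from h import *
s,p,R=now();print(s['t'],p,s['joints'].round(3),s['wrist_force'].round(1))
for r in rows(p,R,[.4544,-.1006,.143],yawdown(.28),6):print(r)
E
```

```text
2.1 [ 0.45948581 -0.10108884  0.32794885] [ 0.791 -0.014 -0.655  1.69  -0.008  1.463  0.404] [ 0.3 -0.7  0.8]
[[0.0308, -0.0008, -0.0003], [-0.0021, -0.0, 0.0001]]
[[0.0308, -0.0008, -0.0003], [-0.0021, -0.0, 0.0001]]
[[0.0308, -0.0008, -0.0003], [-0.0021, -0.0, 0.0001]]
[[0.0308, -0.0008, -0.0003], [-0.0021, -0.0, 0.0001]]
[[0.0308, -0.0008, -0.0003], [-0.0021, -0.0, 0.0001]]
[[0.0308, -0.0008, -0.0003], [-0.0021, -0.0, 0.0001]]
```

{"name": "apply_moves", "arguments": {"targets": [[[0.03, -0.001, 0], [-0.002, 0, 0]], [[0.03, -0.001, 0], [-0.002, 0, 0]], [[0.03, -0.001, 0], [-0.002, 0, 0]], [[0.03, -0.001, 0], [-0.002, 0, 0]], [[0.02, -0.001, 0], [-0.004, 0, 0]], [[0, 0, 0], [0, 0, 0]]]}}

```text
t: 2.85
tcp_pos: [0.4532, -0.1035, 0.1869]
tcp_rot: [0.426, 0.565, -0.427, 0.563]
wrist_force: [0.1, -0.6, 0.6]
gripper_width: 0.0857
```

```bash
python3 - <<'E'
from h import *
from rig import capture
s,p,R=now();print(s['t'],p,s['wrist_force'].round(1))
a=capture("scene")["image"][195:320,200:330];b=capture("top")["image"][195:320,300:430]
cv2.imwrite("pics/p1.png",cv2.resize(np.hstack([a,b]),None,fx=3,fy=3,interpolation=cv2.INTER_CUBIC))
E
```

```text
2.85 [ 0.4531874  -0.10350721  0.18692187] [ 0.1 -0.6  0.6]
```

View pics/p1.png

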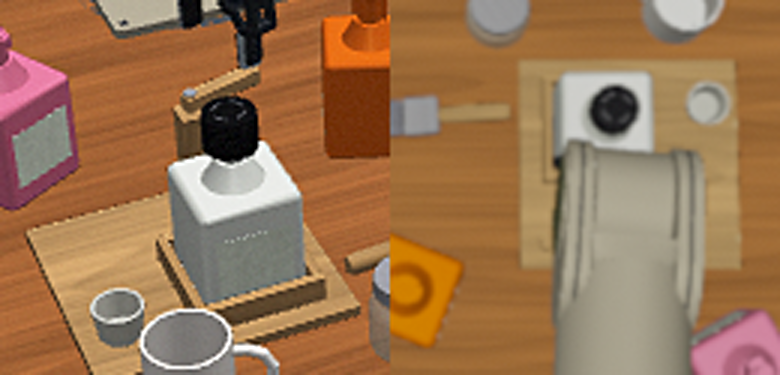

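Scene view: the open fingers straddle the bar. The near finger is at (250,45) and the far one at (190,10), with the bar end at (250,72). I'm going down.

{"name": "apply_moves", "arguments": {"targets": [[[0.015, 0, -0.001], [0, 0, 0]], [[0.015, 0, -0.001], [0, 0, 0]], [[0.013, 0, 0], [0, 0, 0]], [[0, 0, 0], [0, 0, 0]]]}}

```text
t: 3.45
tcp_pos: [0.4529, -0.1026, 0.144]
tcp_rot: [0.427, 0.564, -0.427, 0.563]
wrist_force: [0.4, -0.5, 0.7]
gripper_width: 0.0855
```

{"name": "apply_moves", "arguments": {"targets": [[[0, 0, 0], [0, 0, 0]], [[0, 0, 0], [0, 0, 0]], [[0, 0, 0], [0, 0, 0]], [[0, 0, 0], [0, 0, 0]]], "grip": 0.66}}

```text
t: 3.95
tcp_pos: [0.4537, -0.1029, 0.1455]
tcp_rot: [0.427, 0.563, -0.427, 0.564]
wrist_force: [0.5, -0.4, -1.1]
gripper_width: 0.0291
```

```bash
python3 - <<'E'
from h import *
from rig import capture
s,p,R=now();print(s['t'],p,s['wrist_force'].round(1),s['gripper_width'])
a=capture("scene")["image"][195:275,230:330]
cv2.imwrite("pics/p2.png",cv2.resize(a,None,fx=6,fy=6,interpolation=cv2.INTER_CUBIC))
E
```

```text
3.95 [ 0.45373289 -0.10289172  0.14548275] [ 0.5 -0.4 -1.1] 0.02906846588680285
```

View pics/p2.png

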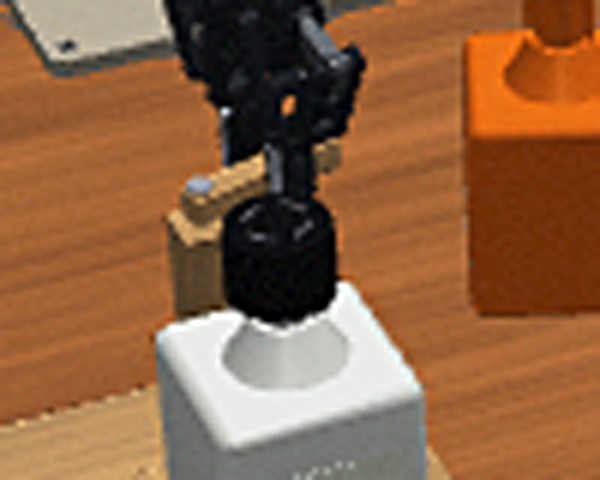

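{"name": "apply_moves", "arguments": {"targets": [[[0, 0.0052, 0], [0.125, 0, 0]], [[0, 0.0052, 0], [0.125, 0, 0]], [[0, 0.0052, 0], [0.125, 0, 0]], [[0, 0.0052, 0], [0.125, 0, 0]], [[0, 0.0052, 0.0003], [0.125, 0, 0]], [[0, 0.0052, 0.0003], [0.125, 0, 0]], [[0, 0.0052, 0.0003], [0.125, 0, 0]], [[0, 0.0052, 0.0003], [0.125, 0, 0]]]}}

```text
t: 5.0
tcp_pos: [0.4925, -0.1103, 0.1453]
tcp_rot: [-0.646, -0.288, 0.646, -0.288]
wrist_force: [-0.2, 1.4, 0.5]
gripper_width: 0.029
```

```bash
python3 - <<'E'
from h import *
s,p,R=now();print(s['t'],p,s['wrist_force'].round(1),s['gripper_width'])
P=np.array([.466,-.141]);y=R.as_matrix()[:,1];th=-np.arctan2(y[1],y[0]);d=p[:2]-P
print("yaw th",th,"pos th",np.arctan2(d[0],d[1]),"r",np.hypot(*d))
E
```

```text
5.0 [ 0.49251571 -0.11029157  0.14525353] [-0.2  1.4  0.5] 0.028970238293568838
yaw th 0.7308975258353897 pos th 0.7122605325336561 r 0.04057204361972138
```

{"name": "apply_moves", "arguments": {"targets": [[[0, 0.0052, 0.0001], [0.12, 0, 0]], [[0, 0.0052, 0.0001], [0.12, 0, 0]], [[0, 0.005, 0.0001], [0.12, 0, 0]], [[0, 0.005, 0.0001], [0.12, 0, 0]], [[0, 0.005, 0.0001], [0.12, 0, 0]], [[0, 0.005, 0.0001], [0.12, 0, 0]], [[0, 0.005, 0.0001], [0.12, 0, 0]], [[0, 0, 0], [0, 0, 0]]]}}

```text
t: 6.0
tcp_pos: [0.508, -0.1414, 0.1453]
tcp_rot: [-0.707, -0.001, 0.707, -0.001]
wrist_force: [0.8, 0.5, -0.2]
gripper_width: 0.0291
```

```bash
cat > st.py <<'E'
from h import *
from rig import capture
import sys
s,p,R=now();print(s['t'],p,s['wrist_force'].round(1),s['gripper_width'])
P=np.array([.466,-.141]);y=R.as_matrix()[:,1];th=-np.arctan2(y[1],y[0]);d=p[:2]-P
print("yaw th",th,"pos th",np.arctan2(d[0],d[1]),"r",np.hypot(*d),s['joints'].round(2))
a=capture("scene")["image"][185:265,230:330]
b=capture("top")["image"][205:285,325:425]
cv2.imwrite(f"pics/{sys.argv[1]}.png",cv2.resize(np.hstack([a,b]),None,fx=4,fy=4,interpolation=cv2.INTER_CUBIC))
E
python3 st.py p3
```

```text
6.0 [ 0.50803164 -0.14139582  0.14526241] [ 0.8  0.5 -0.2] 0.029114076035272798
yaw th 1.5667894228480421 pos th 1.5802132487660752 r 0.0420334993243439 [ 0.59  0.24 -0.45  1.83  0.12  1.1  -1.47]
```

View pics/p3.png

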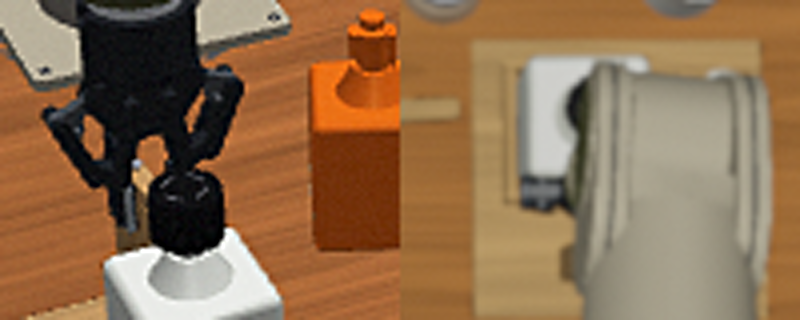

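The bar sits between the fingers and has turned in towards the jug. The cap is clear of the gripper. Next I close the grip to centre the bar.

{"name": "apply_moves", "arguments": {"targets": [[[0, 0, 0], [0, 0, 0]], [[0, 0, 0], [0, 0, 0]], [[0, 0, 0], [0, 0, 0]]], "grip": 0.82}}

```text
t: 6.48
tcp_pos: [0.5083, -0.1404, 0.1455]
tcp_rot: [0.707, 0.002, -0.707, 0.002]
wrist_force: [1.4, 4.3, 1.6]
gripper_width: 0.0156
```

{"name": "apply_moves", "arguments": {"targets": [[[0, 0, 0], [0, 0, 0]], [[0, 0, 0], [0, 0, 0]], [[0, 0, 0], [0, 0, 0]]], "grip": 0.66}}

```text
t: 6.85
tcp_pos: [0.5079, -0.1416, 0.1452]
tcp_rot: [-0.707, -0.001, 0.707, -0.001]
wrist_force: [0.3, -0.4, 0.2]
gripper_width: 0.0293
```

{"name": "apply_moves", "arguments": {"targets": [[[-0.015, 0, 0], [0, 0, 0]], [[-0.025, 0, 0], [0, 0, 0]], [[-0.03, 0, 0], [0, 0, 0]], [[-0.03, 0, 0.02], [0, 0, 0]], [[-0.02, 0, 0.05], [0, 0, 0]], [[0, 0, 0.06], [0, 0, 0]], [[0, 0, 0.03], [0, 0, 0]]]}}

```text
t: 7.72
tcp_pos: [0.346, -0.1419, 0.2666]
tcp_rot: [0.708, 0.0, -0.707, 0.001]
wrist_force: [-0.9, 0.0, -0.2]
gripper_width: 0.0289
```

```bash
python3 st.py p4;python3 - <<'E'
from h import *
from rig import capture
t=capture("top")
pickle.dump(t,open("top1.pkl","wb"))
cv2.imwrite("pics/p5.png",cv2.resize(t["image"][205:295,330:430],None,fx=6.6,fy=6.6,interpolation=cv2.INTER_CUBIC))
E
```

```text
7.725 [ 0.34600134 -0.14185398  0.26656766] [-0.9  0.  -0.2] 0.02892601949422659
yaw th 1.5681247007704533 pos th -1.5779127681893268 r 0.12000170326679634 [ 0.72 -0.24 -0.38  2.   -0.09  1.36 -1.2 ]
```

View pics/p4.png

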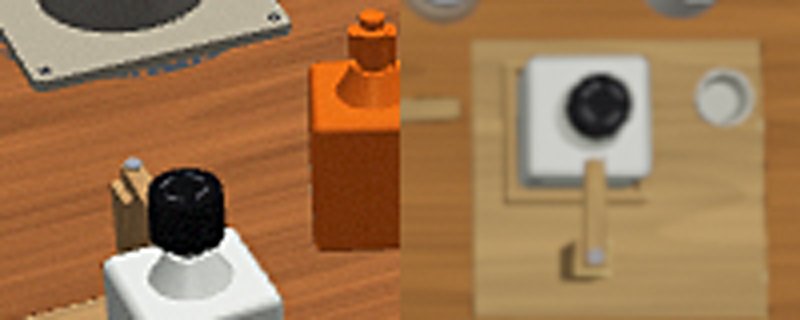

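View pics/p5.png

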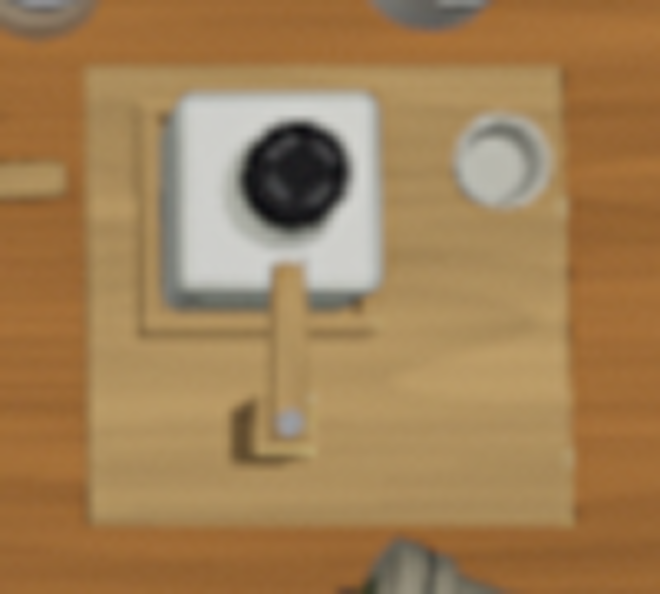

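The bar now runs straight from its pivot (289,422) to its end over the shoulder (288,268). Next is the cap.

```bash
python3 - <<'E'
from h import *
s,p,R=now()
for r in rows(p,R,[.5745,-.1400,.262],yawdown(-2.18),8):print(r)
E
```

```text
[[0.0006, -0.0002, -0.0284], [0.0765, -0.0003, -0.0002]]
[[0.0006, -0.0023, -0.0283], [0.0765, -0.0003, -0.0002]]
[[0.0006, -0.0045, -0.028], [0.0765, -0.0003, -0.0002]]
[[0.0006, -0.0066, -0.0276], [0.0765, -0.0003, -0.0002]]
[[0.0006, -0.0087, -0.027], [0.0765, -0.0003, -0.0002]]
[[0.0006, -0.0108, -0.0263], [0.0765, -0.0003, -0.0002]]
[[0.0006, -0.0127, -0.0254], [0.0765, -0.0003, -0.0002]]
[[0.0006, -0.0146, -0.0243], [0.0765, -0.0003, -0.0002]]
```

{"name": "apply_moves", "arguments": {"targets": [[[0.0006, -0.0002, -0.0284], [0.0765, 0, 0]], [[0.0006, -0.0023, -0.0283], [0.0765, 0, 0]], [[0.0006, -0.0045, -0.028], [0.0765, 0, 0]], [[0.0006, -0.0066, -0.0276], [0.0765, 0, 0]], [[0.0006, -0.0087, -0.027], [0.0765, 0, 0]], [[0.0006, -0.0108, -0.0263], [0.0765, 0, 0]], [[0.0006, -0.0127, -0.0254], [0.0765, 0, 0]], [[0.0006, -0.0146, -0.0243], [0.0765, 0, 0]]], "grip": 0}}

```text
t: 8.88
tcp_pos: [0.577, -0.1392, 0.2606]
tcp_rot: [0.674, -0.212, -0.674, -0.213]
wrist_force: [0.1, 0.8, 0.4]
gripper_width: 0.0852
```

{"name": "apply_moves", "arguments": {"targets": [[[0, 0, 0], [0, 0, 0]], [[0, 0, 0], [0, 0, 0]]]}}

```text
t: 9.12
tcp_pos: [0.5752, -0.1392, 0.2604]
tcp_rot: [-0.675, 0.211, 0.675, 0.211]
wrist_force: [-1.3, 0.1, 0.9]
gripper_width: 0.0852
```

```bash
python3 st.py p6; python3 - <<'E'
from h import *
s,p,R=now();print(R.as_matrix().round(3))
for r in rows(p,R,[.5745,-.1400,.18],yawdown(-2.18),5):print(r)
E
```

```text
9.125 [ 0.57521943 -0.13924989  0.26043617] [-1.3  0.1  0.9] 0.08519784693586331
yaw th 2.177643242786316 pos th 1.5547739388340256 r 0.10923344992312996 [ 0.56  0.29 -0.49  1.51  0.14  1.37 -2.12]
[[ 0.    -0.571 -0.821]
 [-0.    -0.821  0.571]
 [-1.     0.    -0.   ]]
[[0.0162, 0.0001, 0.0], [0.0003, -0.0001, -0.0]]
[[0.0162, 0.0001, 0.0], [0.0003, -0.0001, -0.0]]
[[0.0162, 0.0001, 0.0], [0.0003, -0.0001, -0.0]]
[[0.0162, 0.0001, 0.0], [0.0003, -0.0001, -0.0]]
[[0.0162, 0.0001, 0.0], [0.0003, -0.0001, -0.0]]
```

View pics/p6.png

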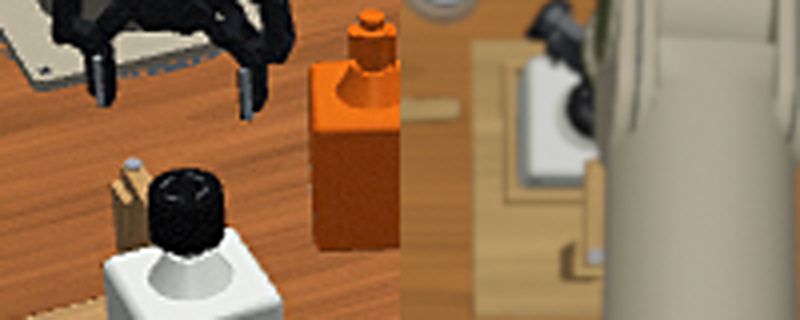

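{"name": "apply_moves", "arguments": {"targets": [[[0.02, 0, 0], [0, 0, 0]], [[0.02, 0, 0], [0, 0, 0]], [[0.02, 0, 0], [0, 0, 0]], [[0.012, 0, 0], [0, 0, 0]], [[0.008, 0, 0], [0, 0, 0]], [[0, 0, 0], [0, 0, 0]]]}}

```text
t: 9.98
tcp_pos: [0.575, -0.1396, 0.1805]
tcp_rot: [-0.675, 0.212, 0.675, 0.212]
wrist_force: [-0.3, 0.2, -0.3]
gripper_width: 0.0857
```

```bash
python3 st.py p7
```

```text
9.975 [ 0.57495843 -0.13963995  0.18045952] [-0.3  0.2 -0.3] 0.08568281851090012
yaw th 2.179037064574241 pos th 1.5583147228981606 r 0.1089669134884401 [ 0.56  0.35 -0.49  1.62  0.17  1.22 -2.14]
```

View pics/p7.png

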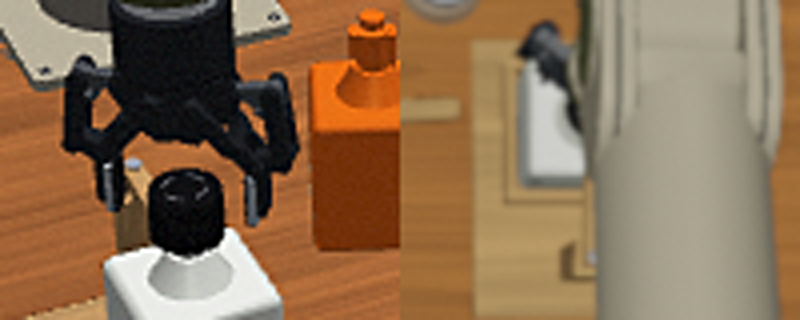

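{"name": "apply_moves", "arguments": {"targets": [[[0, 0, 0], [0, 0, 0]], [[0, 0, 0], [0, 0, 0]], [[0, 0, 0], [0, 0, 0]], [[0, 0, 0], [0, 0, 0]]], "grip": 1}}

```text
t: 10.58
tcp_pos: [0.5753, -0.1395, 0.181]
tcp_rot: [0.675, -0.212, -0.674, -0.212]
wrist_force: [-0.2, 0.5, 3.2]
gripper_width: 0.047
```

```bash
python3 st.py p8
```

```text
10.575 [ 0.57534493 -0.13953187  0.18097199] [-0.2  0.5  3.2] 0.04699330630101114
yaw th 2.1789451681007472 pos th 1.557370541531945 r 0.10935478233263479 [ 0.56  0.35 -0.49  1.62  0.17  1.22 -2.14]
```

View pics/p8.png

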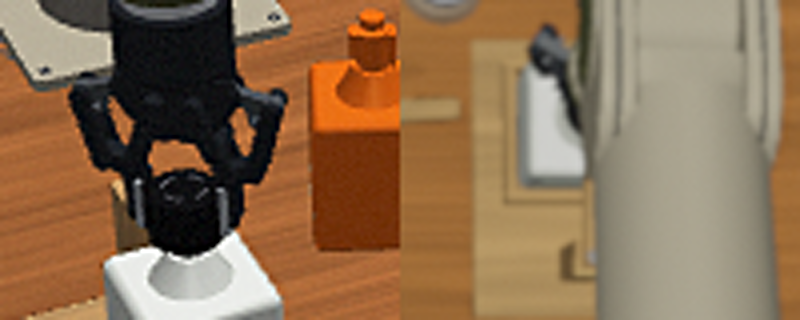

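{"name": "apply_moves", "arguments": {"targets": [[[0.002, 0, 0], [0, 0, 0]], [[0.002, 0, 0], [0, 0, 0]], [[0.002, 0, 0], [0, 0, 0]], [[0.0015, 0, 0], [0, 0, 0]], [[0, 0, 0], [0, 0, 0]], [[0, 0, 0], [0, 0, 0]]]}}

```text
t: 11.42
tcp_pos: [0.5754, -0.1395, 0.1734]
tcp_rot: [0.675, -0.212, -0.674, -0.212]
wrist_force: [-0.6, 0.7, 7.4]
gripper_width: 0.0474
```

{"name": "apply_moves", "arguments": {"targets": [[[0.001, 0, 0], [0, 0, 0]], [[0, 0, 0], [0, 0, 0]], [[0, 0, 0], [0, 0, 0]]]}}

```text
t: 11.8
tcp_pos: [0.5753, -0.1395, 0.1725]
tcp_rot: [0.675, -0.212, -0.674, -0.212]
wrist_force: [-3.2, 1.6, 7.7]
gripper_width: 0.0469
```

```bash
python3 st.py p9
```

```text
11.8 [ 0.57534992 -0.13951984  0.17251453] [-3.2  1.6  7.7] 0.04688635160465798
yaw th 2.178938338619752 pos th 1.5572611461887627 r 0.10935993544741111 [ 0.56  0.35 -0.49  1.63  0.17  1.2  -2.15]
```

View pics/p9.png

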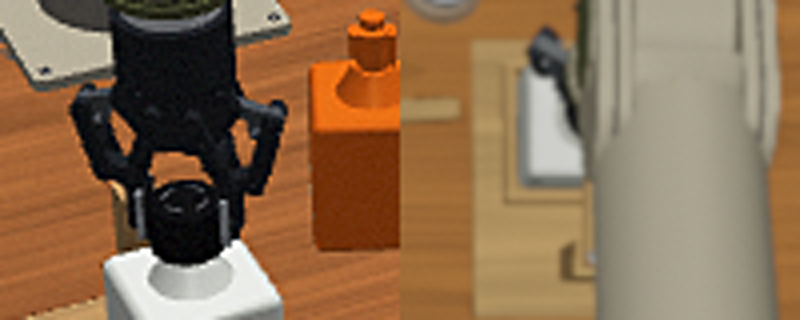

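The cap went down with the gripper, from rows 175–255 to 183–263. Now I twist it anticlockwise.

{"name": "apply_moves", "arguments": {"targets": [[[0, 0, 0], [-0.1, 0, 0]], [[0, 0, 0], [-0.1, 0, 0]], [[0, 0, 0], [-0.1, 0, 0]], [[0, 0, 0], [-0.1, 0, 0]], [[0, 0, 0], [-0.1, 0, 0]], [[0, 0, 0], [-0.1, 0, 0]]]}}

```text
t: 12.65
tcp_pos: [0.5758, -0.1398, 0.1728]
tcp_rot: [0.708, -0.002, -0.706, -0.002]
wrist_force: [-0.4, 0.3, 8.7]
gripper_width: 0.0469
```

```bash
python3 -c "
from h import *
s,p,R=now();print(p,s['wrist_force'],s['moment'],R.as_matrix()[:,1])"
```

```text
[ 0.57578429 -0.13983249  0.1727589 ] [-0.39676614  0.29836377  8.7431533 ] [ 0.02340475  0.00576506 -0.06875825] [-5.14115587e-03 -9.99986579e-01  6.39892495e-04]
```

{"name": "apply_moves", "arguments": {"targets": [[[0, 0, 0], [-0.1, 0, 0]], [[0, 0, 0], [-0.1, 0, 0]], [[0, 0, 0], [-0.1, 0, 0]], [[0, 0, 0], [-0.1, 0, 0]], [[0, 0, 0], [-0.1, 0, 0]], [[0, 0, 0], [-0.1, 0, 0]], [[0, 0, 0], [-0.03, 0, 0]], [[0, 0, 0], [0, 0, 0]]]}}

```text
t: 13.65
tcp_pos: [0.5758, -0.1398, 0.1727]
tcp_rot: [0.674, 0.216, -0.673, 0.217]
wrist_force: [-1.0, -0.6, 8.4]
gripper_width: 0.0472
```

```bash
python3 st.py p10;python3 -c "
from h import *
s,p,R=now();print(s['moment'])"
```

```text
13.65 [ 0.57577054 -0.13983435  0.17271574] [-1.  -0.6  8.4] 0.04723257480531411
yaw th 0.9487827926994236 pos th 1.5601777347524106 r 0.10977673094063163 [ 0.71  0.39 -0.68  1.62  0.26  1.22 -0.97]
[0.04933731 0.00860791 0.01485971]
```

View pics/p10.png

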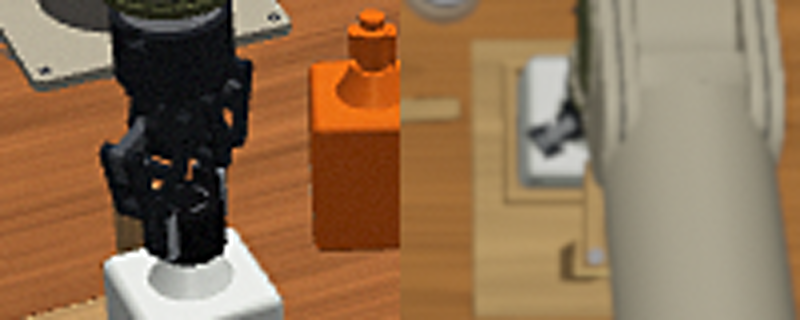

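Turned 70° and the jug has not moved. I lift slowly and watch the force.

{"name": "apply_moves", "arguments": {"targets": [[[-0.004, 0, 0], [0, 0, 0]], [[-0.004, 0, 0], [0, 0, 0]], [[-0.004, 0, 0], [0, 0, 0]], [[-0.004, 0, 0], [0, 0, 0]], [[0, 0, 0], [0, 0, 0]]]}}

```text
t: 14.38
tcp_pos: [0.5747, -0.1396, 0.1877]
tcp_rot: [-0.673, -0.216, 0.674, -0.216]
wrist_force: [0.6, -0.4, -0.0]
gripper_width: 0.0469
```

{"name": "apply_moves", "arguments": {"targets": [[[-0.005, 0, 0], [0, 0, 0]], [[-0.005, 0, 0], [0, 0, 0]], [[0, 0, 0], [0, 0, 0]]]}}

```text
t: 14.75
tcp_pos: [0.5753, -0.1396, 0.1985]
tcp_rot: [0.673, 0.216, -0.673, 0.216]
wrist_force: [-0.4, -0.4, -0.0]
gripper_width: 0.0472
```

```bash
python3 st.py p11
```

```text
14.75 [ 0.57532759 -0.13956221  0.19851265] [-0.4 -0.4 -0. ] 0.04723933134362863
yaw th 0.9489510433120665 pos th 1.5576458963236524 r 0.10933704849801765 [ 0.71  0.37 -0.69  1.59  0.24  1.27 -0.96]
```

View pics/p11.png

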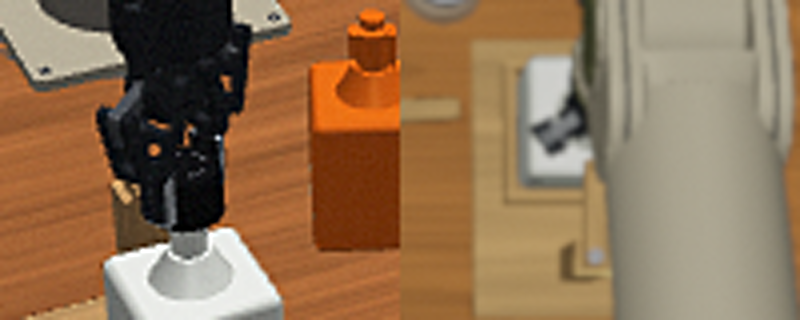

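The cap is free: the force is 0, the neck and spring seat show at (190,240), and the jug stayed put. I lift the rest, to 8 cm above the cap's starting height.

{"name": "apply_moves", "arguments": {"targets": [[[-0.01, 0, 0], [0, 0, 0]], [[-0.015, 0, 0], [0, 0, 0]], [[-0.015, 0, 0], [0, 0, 0]], [[-0.013, 0, 0], [0, 0, 0]], [[-0.01, 0, 0], [0, 0, 0]], [[0, 0, 0], [0, 0, 0]], [[0, 0, 0], [0, 0, 0]], [[0, 0, 0], [0, 0, 0]]]}}

```text
t: 15.85
tcp_pos: [0.5748, -0.1395, 0.2604]
tcp_rot: [-0.673, -0.217, 0.673, -0.216]
wrist_force: [-0.4, 0.3, -0.2]
gripper_width: 0.0468
```

```bash
python3 st.py p12; python3 - <<'E'
from rig import capture
import cv2
cv2.imwrite("pics/p13.png",capture("scene")["image"])
E
```

```text
15.85 [ 0.57483747 -0.13954532  0.2604039 ] [-0.4  0.3 -0.2] 0.04683913843634983
yaw th 0.9489230632760798 pos th 1.5574315177953486 r 0.10884719131158495 [ 0.72  0.33 -0.7   1.51  0.21  1.38 -0.94]
```

View pics/p12.png

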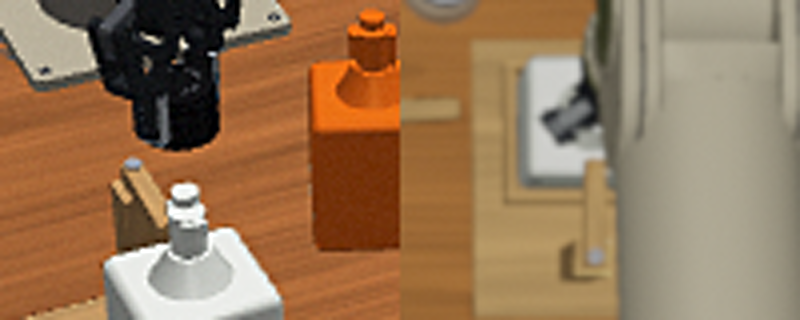

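View pics/p13.png

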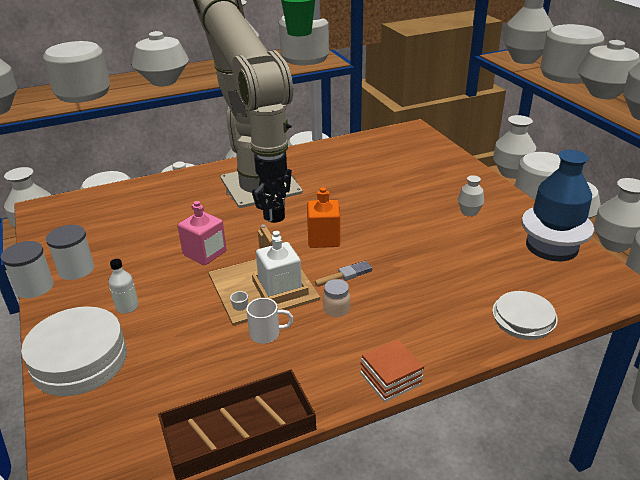

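The cap is upright in the gripper above the open jug, and the neck with its spring seat shows at (277,240). The turnbutton is across, and all the bystanders are where they were. I'm handing in.

```bash
python3 -c "
from rig import sign_off;print(sign_off())"
```

```text
the job is handed in; nothing more can be done
None
```

The job is done and handed in at 15.9 s of the 51 s allowed.

- **Turnbutton:** I put the open fingers around the bar, swept it across and closed lightly to centre it. The top view then showed it pointing squarely over the jug's shoulder.
- **Cap:** I gripped it by its side, pressed it 8.5 mm (about 8 N), twisted it about 70° anticlockwise and lifted it straight up. The gripper ended 79 mm above where it gripped the cap.

**Last checks:** The cap is held upright over the open jug, with the gripper 47 mm wide and almost no force on the wrist. The jug is in its holder, the turnbutton is still across, and the other objects look unmoved.

**Disagreements:** The two cameras differed by about 3 mm on the cap's position and 5 mm on the pivot's. The scene camera also put the bar's starting angle nearer zero than the top view did; I went with the top view. Neither affected the grasps, and no check failed.

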